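# Set the tasting dishes on their underplates

### The job

Set up the tasting line: stand each of the four filled white dishes on the dark wooden underplate made for its shape and size (large round, small round, square, oblong), flat inside the rim, in the middle and turned to match it. Keep the dishes upright so that nothing spills, set them down gently without dropping them, and leave the drinking glass and the salt shaker standing where they are.

Things in the scene. Friction and masses are not known exactly. Their poses are not given: they have to be found in the camera images.
- dish_large_center (a point): The large round dish: white straight-sided ceramic pot holding round crackers, 58 mm diameter, 42 mm high, wall 4 mm, 0.15 to 0.27 kg. It starts upright on the counter (z = 0), somewhere in the nearer row, beside other dishes. Origin: its centre, half-way up; z is up.
- dish_small_center (a point): The small round dish: white straight-sided ceramic pot holding hazelnuts, 40 mm diameter, 50 mm high, wall 4 mm, 0.08 to 0.16 kg. It starts upright on the counter (z = 0), somewhere in the nearer row, beside other dishes. Origin: its centre, half-way up; z is up.
- dish_square_center (a point): The square dish: white ceramic with upright walls, holding crispbread squares, 52 x 52 mm, 40 mm high, wall 4 mm, 0.14 to 0.26 kg. x and y run across its sides. It starts upright on the counter (z = 0), somewhere in the nearer row, beside other dishes. Origin: its centre, half-way up; z is up.
- dish_oblong_center (a point): The oblong dish: white ceramic with upright walls, holding breadstick pieces, 92 mm (along its x) x 46 mm (along its y), 38 mm high, wall 4 mm, 0.17 to 0.31 kg. It starts upright on the counter (z = 0), somewhere in the nearer row, beside other dishes. Origin: its centre, half-way up; z is up.
- plate_large: Dark wooden underplate of the large round dish: 86 mm round, room inside the rim 74 mm. Fixed to the counter, somewhere in the farther row. Floor 5 mm thick; rim 6 mm wide, its top 9 mm above the counter. Origin: centre of its underside, on the counter; z is up.
- plate_small: Dark wooden underplate of the small round dish: 68 mm round, room inside the rim 56 mm. Fixed to the counter, somewhere in the farther row. Floor 5 mm thick; rim 6 mm wide, its top 9 mm above the counter. Origin: centre of its underside, on the counter; z is up.
- plate_square: Dark wooden underplate of the square dish: 80 x 80 mm, room inside the rim 68 x 68 mm; x and y run across its sides. Fixed to the counter, somewhere in the farther row. Floor 5 mm thick; rim 6 mm wide, its top 9 mm above the counter. Origin: centre of its underside, on the counter; z is up.
- plate_oblong: Dark wooden underplate of the oblong dish: 120 mm (along its x) x 74 mm (along its y), room inside the rim 108 x 62 mm. Fixed to the counter, somewhere in the farther row. Floor 5 mm thick; rim 6 mm wide, its top 9 mm above the counter. Origin: centre of its underside, on the counter; z is up.
- glass_center (a point): A small empty drinking glass, 36 mm across, 56 mm high, 0.12 kg, loose, in a gap between the two rows. Origin: its centre, half-way up. Not to be moved. (In another gap lies a fixed pile of cork coasters, 45 mm across, 17 mm high. Small black cards on feet, 60 mm high, stand behind the farther row, at x = 0.74 to 0.77 m.)
- shaker_center (a point): A white salt shaker with a steel top, 34 mm across, 56 mm high, 0.14 kg, loose, in another gap between the two rows. Origin: its centre, half-way up. Not to be moved. (All other equipment stands beyond the cards, under 0.15 m high, or at the sides of the counter, more than 0.48 m from the middle, under 0.31 m high; a flat clipboard and a spoon lie nearer the robot.)

How it is judged (in metres and radians):
At the end, for the whole second after the job is handed in: Each dish stands on the underplate of its own shape and size: centre within 12 mm of the plate's centre, flat on the plate's floor inside the rim (height within 2.5 mm, tilt under 3 degrees), the square and the oblong dish turned with their plate within 11 degrees; all released and at rest (horizontal distance between dish_large_center and plate_large below 0.012 m and z of dish_large_center in the frame of plate_large between 0.023 and 0.0285 m and angle between each of dish_large_center, dish_small_center, dish_square_center, dish_oblong_center's own z axis and vertical below 0.05 rad and linear speed of each of dish_large, dish_small, dish_square, dish_oblong below 0.01 m/s and angular speed of each of dish_large, dish_small, dish_square, dish_oblong below 0.1 rad/s and contact force between the fingers and dish_large below 0.05 N and horizontal distance between dish_small_center and plate_small below 0.012 m and z of dish_small_center in the frame of plate_small between 0.027 and 0.0325 m and contact force between the fingers and dish_small below 0.05 N and horizontal distance between dish_square_center and plate_square below 0.012 m and z of dish_square_center in the frame of plate_square between 0.022 and 0.0275 m and contact force between the fingers and dish_square below 0.05 N and (angle between the x axis of dish_square_center and the x axis of plate_square, either way round below 0.2 rad or angle between the x axis of dish_square_center and the y axis of plate_square, either way round below 0.2 rad) and horizontal distance between dish_oblong_center and plate_oblong below 0.012 m and z of dish_oblong_center in the frame of plate_oblong between 0.021 and 0.0265 m and contact force between the fingers and dish_oblong below 0.05 N and angle between the x axis of dish_oblong_center and the x axis of plate_oblong, either way round below 0.2 rad); the robot touches nothing.
It fails at once if a dish is tipped by more than about 35 degrees (angle between any of dish_large_center, dish_small_center, dish_square_center, dish_oblong_center's own z axis and vertical above 0.6 rad).
It fails at once if a dish is dropped (falls freely, faster than 0.5 m/s: a fall of about 13 mm) ((contact force between anything else and dish_large below 0.02 N and linear speed of dish_large above 0.5 m/s) or (contact force between anything else and dish_small below 0.02 N and linear speed of dish_small above 0.5 m/s) or (contact force between anything else and dish_square below 0.02 N and linear speed of dish_square above 0.5 m/s) or (contact force between anything else and dish_oblong below 0.02 N and linear speed of dish_oblong above 0.5 m/s)).
It fails at once if the glass is pushed more than 30 mm from its place or knocked over (distance of glass_center from where it was at the start of the episode above 0.03 m or angle between glass_center's own z axis and vertical above 0.5 rad).
It fails at once if the shaker is pushed more than 30 mm from its place or knocked over (distance of shaker_center from where it was at the start of the episode above 0.03 m or angle between shaker_center's own z axis and vertical above 0.5 rad).
It also fails if it takes over 106 s, if anything falls off the work surface, if the arm or the gripper's body presses on something with over 40 N, if the wrist force passes 120 N, or if a joint passes its speed limit or range.

### The arm

A 6-joint arm with a two-finger parallel gripper is mounted at the origin on the work surface. World frame = base frame: x ahead of the robot, y to its left, z up, the work surface at z = 0. Lengths are in mm, angles in rad, forces in N, time in s.
With the tool pointing down it reaches from about 350 to 975 mm from the base axis. Payload 7.1 kg.
Tool frame: the origin (TCP) lies at the very end of the fingers, on their centre line; the grasp point (between the pads) lies 19 mm behind it; z points along the fingers, x is the direction in which the jaws open and shut, and the axes are right-handed (so a half turn about z gives the same grasp; the last joint's range is limited). The gripper opens to 88 mm and grips with 3 to 60 N. Pads are 20 mm wide; open, the fingers measure 115 mm over their backs; the gripper's body (75 mm by 178 mm) begins 61 mm behind the grasp point.
Start: joints at [-1.367, 0.423, 1.63, -0, 1.089, -0.019], TCP at [138.12, -609.531, 222.675] pointing down, gripper open.
Joint ranges: [-3, 3], [-0.9, 2.11], [0.09, 2.58], [-1.31, 4.45], [0.11, 2.69], [-2.54, 2.54]. Speed limits (rad/s): [2.39, 2.39, 3.01, 3.14, 3.14, 3.14].

### API

Orientations are given as a rotation vector (axis times angle).
In Python, from workcell import ctrl gives the robot as it stands. The module is installed in compiled form; this text tells all that it offers.
- The arm moves only by the tool move_arm, never from a script. Its argument "motion" is a list of rows, each a list of 2 entries, a list of its own where there are three numbers: the shift along the tool's x, y, z normalised to -1 to 1, where 1 is 150 mm, then the turn, a rotation vector about the tool's x, y, z normalised to -1 to 1, where 1 is 60 degrees. In form: [[[x, y, z], [rx, ry, rz]], ...]. A call has exactly 5 rows; each row is the pose to reach, as a shift and turn from the pose commanded when the call began, along the tool's axes at that moment; what a row does not reach only later rows make up. A row lasts 1/8 s, in which the tool goes at most 62.5 mm and 10.7 degrees, less where a joint would pass 70% of its speed; a pose out of reach is approached as far as the arm can. A call with a number of a shift or a turn outside -1 to 1 is refused whole. A call with a gripper value outside its range is refused whole. "gripper" is the opening, from 0 (shut) to 1 (fully open), set as the call begins (left out, the last holds). The fingers move at their own pace and stop on an object; the grip force is fixed at half the most. Time passes only in rows, so rows that repeat a pose let the fingers close, or fill a call up. It gives the time, the measured TCP pose, the force and the opening at its end, in the units of the state.
- ctrl.get_obs(): the state, without advancing time (a new reading comes with each control period).
- ctrl.get_image(name): name is "scene" or "top"; returns a dict with "pixels" (480x640x3 uint8, red, green, blue), "camera_matrix" (3x3 intrinsics, pixels), "R" (3x3) and "t" (3): a world point X has camera coordinates R X + t. Camera axes: x right, y down, z forward; pixel columns grow to the right and rows downward; lengths in mm; the calibration is good to about 2 mm. A picture is of the moment at which its call begins. There is no depth.
- ctrl.close_job(): hands the job in, once; it reports no verdict.
Trained networks look in the newest picture that a camera, given by its name, has taken for a name from the list of things; names that differ only in an ending like _2 or _b are one class to them, and where a whole thing is asked for, a point or a joint stands for the part that bears it (a point fixed in the world has none). Each returns a list of dicts, best first, with "p" (0 to 1); they miss things now and then, are a little off and sometimes report something else, mostly with a low value. They report only what shows in the picture. A call takes as long as a camera call.
- ctrl.boxes_of(camera, name): "location" ([x, y, z] in mm, in world coordinates, good to about 4 mm: the middle of the surface that is visible of it).
- ctrl.regions_of(camera, name): "mask" (480x640 bool, what is visible of it).
- ctrl.pinpoint(camera, name): "location" ([x, y, z] in mm, in world coordinates, good to about 4 mm: a listed point, or the origin of a listed thing).
The state is a dict: "t": time; "qpos": joint angles; "qvel": joint speeds; "joint_torque": joint torques, N m; "ee_pos": TCP position; "orientation": TCP orientation; "ft_force": force on the tool from outside, world axes, zero at the start; "moment": the same for the moment, N m; "width": finger opening in mm.
Only numpy, scipy, OpenCV 4.12 (cv2) and the standard library are available. Lean on these libraries where they do the work, as an engineer would, in place of code of your own. Each camera call takes 0.05 s, during which the arm holds its last target.

## Working session

There is one attempt and no reset: what is moved stays moved. The work goes in short steps, Python scripts to look and compute and a tool call to move; the robot and the scene stay as the last step left them, time stands still between calls to the robot, and variables do not carry over. Pictures are saved under pics/ and viewed, and the job is handed in when it is done.

Besides the shell and the picture viewer there is one more tool, called after ">>>" as name(argument=value, ...), one argument or row to a line, values as JSON. move_arm: Moves the arm, as the interface text tells. Its arguments: {"type":"object","properties":{"motion":{"type":"array","items":{"type":"array"}},"gripper":{"type":"number"}},"required":["motion"]}

```bash
mkdir -p pics; python3 - <<'E'
from workcell import ctrl
import cv2, numpy as np
o=ctrl.get_obs()
print(o)
for n in ["scene","top"]:
    im=ctrl.get_image(n); cv2.imwrite(f"pics/{n}0.png",im["pixels"][:,:,::-1]); print(n,im["camera_matrix"],im["R"],im["t"])
for c in ["scene","top"]:
  for k in ["dish_large_center","dish_small_center","dish_square_center","dish_oblong_center","plate_large","plate_small","plate_square","plate_oblong","glass_center","shaker_center"]:
    r=ctrl.pinpoint(c,k); print(c,k,[(np.round(d["location"]),round(d["p"],2)) for d in r[:3]])
print(ctrl.get_obs()["t"])
E
```

```text
{'t': 0.0, 'qpos': array([-1.36698740e+00,  4.23805552e-01,  1.63068662e+00, -3.48035933e-05,
        1.08862538e+00, -1.90047628e-02]), 'qvel': array([ 0.00031279,  0.00106188,  0.00035286,  0.00153523, -0.0005543 ,
       -0.00154078]), 'joint_torque': array([-1.82964327e-04, -5.44615066e+01, -2.73664802e+01,  6.42064889e-02,
        2.25496525e-02, -1.51299600e-04]), 'ee_pos': array([ 138.00815908, -608.99593789,  221.92507221]), 'orientation': array([-2.45391497e+00,  1.96008449e+00,  1.87315883e-03]), 'ft_force': array([-0.8494891 ,  1.09647005,  0.12148703]), 'moment': array([-0.01224083, -0.01216113, -0.01695495]), 'width': 87.57086711180881}
scene [[491.74692494   0.         318.24905398]
 [  0.         491.74692494 239.73585343]
 [  0.           0.           1.        ]] [[-0.74172079  0.67067037 -0.00717762]
 [ 0.57778731  0.63349003 -0.51463794]
 [-0.34060546 -0.3858648  -0.85737756]] [ 401.59995704 -277.067381   1199.27016635]
top [[512.55898946   0.         315.80143741]
 [  0.         512.55898946 238.63269251]
 [  0.           0.           1.        ]] [[-0.01400126 -0
[... 665 characters left out ...]
), (array([616.,  93.,  -0.]), 0.64), (array([ 423., -104.,   21.]), 0.57)]
scene shaker_center [(array([524., 180.,  28.]), 0.76)]
top dish_large_center [(array([ 419., -102.,   15.]), 0.69)]
top dish_small_center [(array([455., 300.,  22.]), 0.83)]
top dish_square_center [(array([ 522., -181.,   24.]), 0.5)]
top dish_oblong_center [(array([ 416., -283.,   23.]), 0.68)]
top plate_large [(array([604., 285.,   1.]), 0.63)]
top plate_small [(array([616.,  94.,   2.]), 0.62)]
top plate_square [(array([618., -82.,  -2.]), 0.95)]
top plate_oblong [(array([ 587., -304.,    3.]), 0.58)]
top glass_center [(array([ 518., -182.,   24.]), 0.83)]
top shaker_center [(array([528., 183.,  26.]), 0.77)]
1.1
```

View pics/top0.png

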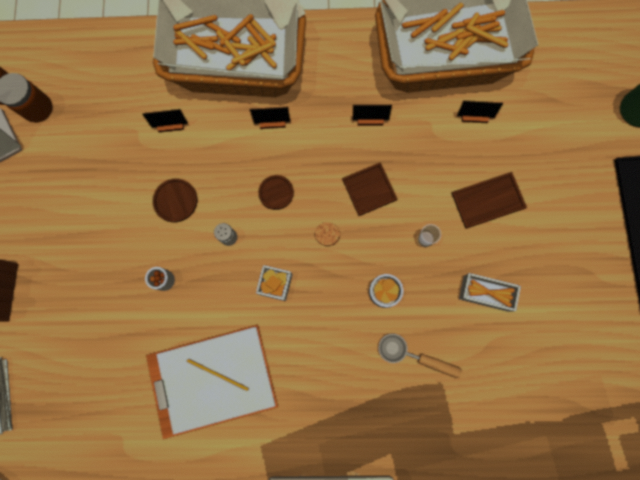

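View pics/scene0.png

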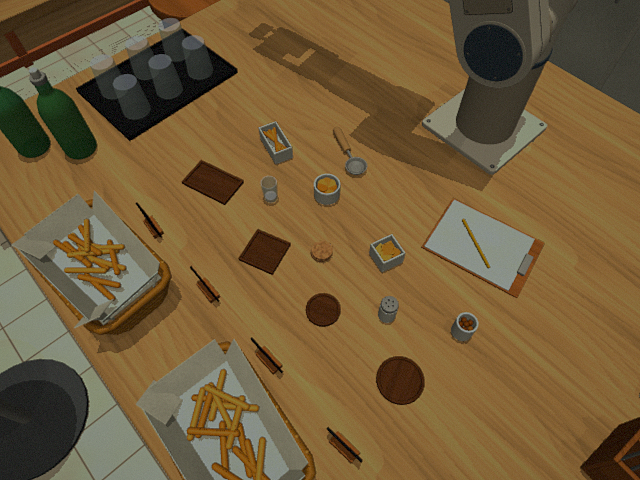

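The top view shows the plates, left to right: large round (175,200), small round (276,192), square (370,189) and oblong (489,200). The dishes are small (158,279), square (274,283), large (386,291) and oblong (490,292). Between the rows are the shaker (225,233), the coasters (327,234) and the glass (428,236). Next I fit silhouettes to the masks for exact poses.

```bash
cat > h.py <<'E'
from workcell import ctrl
import cv2, numpy as np
from scipy.optimize import minimize
from scipy.spatial.transform import Rotation as R
S={"dish_large":("r",29,0,42),"dish_small":("r",20,0,50),"dish_square":("b",26,26,40),"dish_oblong":("b",46,23,38),
"plate_large":("r",43,0,9),"plate_small":("r",34,0,9),"plate_square":("b",40,40,9),"plate_oblong":("b",60,37,9),
"glass":("r",18,0,56),"shaker":("r",17,0,56)}
def outline(k,x,y,a,z0=0):
    s,p,q,h=S[k]
    if s=="r":
        t=np.linspace(0,2*np.pi,48,endpoint=False); P=np.c_[p*np.cos(t),p*np.sin(t)]
    else: P=np.array([[p,q],[-p,q],[-p,-q],[p,-q]],float)
    c,s_=np.cos(a),np.sin(a); P=P@np.array([[c,s_],[-s_,c]])+[x,y]
    return np.r_[np.c_[P,np.full(len(P),z0)],np.c_[P,np.full(len(P),z0+h)]]
def proj(im,X):
    c=X@im["R"].T+im["t"]; u=c@im["camera_matrix"].T; return u[:,:2]/u[:,2:]
def sil(im,k,x,y,a,z0=0,sh=8):
    m=np.zeros((480,640),np.uint8)
    hull=cv2.convexHull(proj(im,outline(k,x,y,a,z0)).astype(np.float32))
    big=np.zeros((480*4,640*4),np.uint8)
    cv2.fillConvexPoly(big,np.round((hull+.5)*4-.5).astype(np.int32),1)
    return cv2.resize(big.astype(np.float32),(640,480),interpolation=cv2.INTER_AREA)
def fit(k,x,y,a,masks,z0=0):
    # masks: list (im,mask)
    def cost(p):
        e=0
        for im,m in masks:
            s=sil(im,k,p[0],p[1],p[2]/30,z0); e+=np.abs(s-m).sum()/m.sum()
        return e
    best=None
    for a0 in ([0] if S[k][0]=="r" else np.arange(0,np.pi if 'oblong' in k else np.pi/2,np.pi/8)):
        r=minimize(cost,[x,y,a0*30],method="Nelder-Mead",options=dict(initial_simplex=[[x,y,a0*30],[x+6,y,a0*30],[x,y+6,a0*30],[x,y,a0*30+6]],xatol=.1,fatol=1e-4,maxiter=120))
        if best is None or r.fun<best.fun: best=r
    return best.x[0],best.x[1],best.x[2]/30,best.fun
E
cat > m.py <<'E'
from h import *
import sys
ims={c:ctrl.get_image(c) for c in ["scene","top"]}
G=dict(dish_large=(424,-104),dish_small=(454,300),dish_square=(440,94),dish_oblong=(416,-286),plate_large=(602,288),plate_small=(615,93),plate_square=(617,-82),plate_oblong=(586,-302),glass=(518,-182),shaker=(526,181))
draw={c:ims[c]["pixels"][:,:,::-1].copy() for c in ims}
for k in G:
    nm=k if 'plate' in k else k+"_center"
    out=[];mm=[]
    for c in ims:
        cen=proj(ims[c],np.array([[*G[k],S[k][3]/2]]))[0]
        for d in ctrl.regions_of(c,nm):
            ys,xs=np.nonzero(d["mask"])
            if np.hypot(xs.mean()-cen[0],ys.mean()-cen[1])<12:
                mm.append((ims[c],d["mask"].astype(np.float32))); out.append((c,len(xs),round(d["p"],2)));break
    if not mm: print(k,"none");continue
    for l in ([[m] for m in mm]+[mm]):
        f=fit(k,*G[k],0,l); print(k,np.round(f,2),out if l is mm else '')
    for c in ims:
        cv2.polylines(draw[c],[np.round(cv2.convexHull(proj(ims[c],outline(k,*f[:3])).astype(np.float32))).astype(np.int32)],True,(0,255,0),1)
for c in ims: cv2.imwrite(f"pics/{c}_fit.png",draw[c])
E
python3 m.py
```

```text
dish_large [ 4.2095e+02 -1.0507e+02  2.7000e-01  9.0000e-02] 
dish_large [ 4.2308e+02 -1.0429e+02  1.8000e-01  5.0000e-02] 
dish_large [ 4.2248e+02 -1.0405e+02  1.6000e-01  1.6000e-01] [('scene', 698, 0.67), ('top', 901, 0.88)]
dish_small [4.4929e+02 3.0019e+02 1.1000e-01 8.0000e-02] 
dish_small [4.4929e+02 3.0019e+02 1.1000e-01 8.0000e-02] [('scene', 593, 0.79)]
dish_square [ 4.3996e+02  9.4590e+01 -2.5000e-01  8.0000e-02] 
dish_square [ 4.4208e+02  9.4350e+01 -2.6000e-01  5.0000e-02] 
dish_square [4.4121e+02 9.4350e+01 1.3100e+00 1.5000e-01] [('scene', 885, 0.83), ('top', 932, 0.66)]
dish_oblong [ 4.1898e+02 -2.8685e+02  1.3000e+00  4.0000e-02] 
dish_oblong [ 4.1898e+02 -2.8685e+02  1.3000e+00  4.0000e-02] [('top', 1667, 0.71)]
plate_large [6.0260e+02 2.8609e+02 1.7000e-01 4.0000e-02] 
plate_large [6.0505e+02 2.8685e+02 9.0000e-02 6.0000e-02] 
plate_large [6.0377e+02 2.8642e+02 2.0000e-01 1.1000e-01] [('scene', 1863, 0.58), ('top', 1551, 0.68)]
plate_small [6.1564e+02 9.3610e+01 5.0000e-02 6.0000e-02] 
plate_small [6.1564e+02 9.3610e+01 5.0000e-02 6.0000e-02] [('top', 975, 0.83)]
plate_square [ 6.1563e+02 -8.4240e+01  3.7000e-01  5.0000e-02] 
plate_square [ 6.1817e+02 -8.3270e+01  3.9000e-01  3.0000e-02] 
plate_square [ 6.1707e+02 -8.3850e+01  3.8000e-01  1.2000e-01] [('scene', 1361, 0.88), ('top', 1845, 0.71)]
plate_oblong [ 5.8899e+02 -3.0482e+02  1.8800e+00  4.0000e-02] 
plate_oblong [ 5.9149e+02 -3.0338e+02  1.8800e+00  3.0000e-02] 
plate_oblong [ 5.9052e+02 -3.0371e+02  1.8800e+00  1.1000e-01] [('scene', 1498, 0.57), ('top', 2604, 0.75)]
glass [ 5.1703e+02 -1.8546e+02  2.5000e-01  1.9000e-01] 
glass [ 5.2126e+02 -1.8375e+02 -5.0000e-02  2.6000e-01] 
glass [ 5.1882e+02 -1.8369e+02  9.0000e-02  4.9000e-01] [('scene', 369, 0.67), ('top', 381, 0.92)]
shaker [ 5.3186e+02  1.8274e+02 -0.0000e+00  1.2000e-01] 
shaker [ 5.3186e+02  1.8274e+02 -0.0000e+00  1.2000e-01] [('top', 391, 0.7)]
```

```bash
cat > p.py <<'E'
# usage: p.py x y z yaw_deg [cmd: rows fractions] ; state in cmd.npz (commanded pose)
import sys, json, numpy as np
from scipy.spatial.transform import Rotation as R
st=json.load(open('cmd.json')); p=np.array(st['p']); r=R.from_rotvec(st['r'])
def yaw(r): x=r.as_matrix()[:,0]; return np.degrees(np.arctan2(x[1],x[0]))
if __name__=="__main__":
    a=sys.argv[1:]
    if a[0]=="set":  # last row json
        s,t=json.loads(a[1]); q=p+r.apply(np.array(s)*150); r=r*R.from_rotvec(np.radians(np.array(t)*60)); p=q
        json.dump(dict(p=list(p),r=list(r.as_rotvec())),open('cmd.json','w')); print("cmd",np.round(p,1),round(yaw(r),1),"tilt",r.as_matrix()[:,2].round(4)); a=a[2:]
    cur=(p,r)
    while len(a)>=4:
        tgt=np.array(list(map(float,a[:3]))); Y=float(a[3]); a=a[4:]
        c,s=np.cos(np.radians(Y)),np.sin(np.radians(Y))
        rt=R.from_matrix(np.array([[c,s,0],[s,-c,0],[0,0,-1]]))
        sh=r.inv().apply(tgt-p)/150; tv=np.degrees((r.inv()*rt).as_rotvec())/60
        print("shift",sh.round(3).tolist(),"turn",tv.round(3).tolist())
E
python3 - <<'E'
import numpy as np,json
from workcell import ctrl
o=ctrl.get_obs();print(o['ee_pos'],o['orientation'],o['t'])
r=o['orientation']; 
from scipy.spatial.transform import Rotation as R
M=R.from_rotvec(r).as_matrix();print(M.round(3))
y=np.arctan2(M[1,0],M[0,0])
c,s=np.cos(y),np.sin(y)
json.dump(dict(p=[138.12,-609.531,222.675],r=R.from_matrix([[c,s,0],[s,-c,0],[0,0,-1]]).as_rotvec().tolist()),open('cmd.json','w'))
print(np.degrees(y))
E
python3 p.py 418 -287 150 -15.5
```

```text
[ 138.12641654 -609.52942998  222.65606562] [-2.45466192e+00  1.96064993e+00  2.14624742e-05] 2.2
[[ 0.221 -0.975 -0.   ]
 [-0.975 -0.221  0.   ]
 [-0.    -0.    -1.   ]]
-77.23190068586771
shift [-1.685, -2.295, 0.484] turn [0.0, -0.0, -1.029]
```

View pics/top_fit.png

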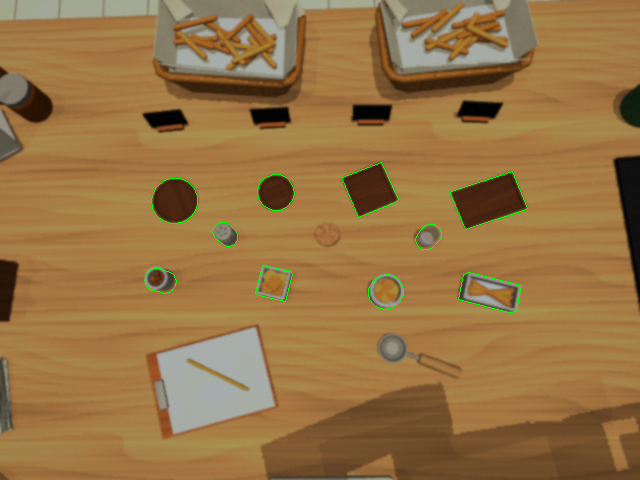

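The outlines fit all ten objects well. Starting with the oblong dish.

>>> move_arm(
  motion=[
    [[-0.15,-0.2,0.0],[0,0,-0.17]],
    [[-0.35,-0.4,0.0],[0,0,-0.34]],
    [[-0.55,-0.6,0.0],[0,0,-0.51]],
    [[-0.75,-0.8,0.0],[0,0,-0.68]],
    [[-0.95,-1.0,0.0],[0,0,-0.85]],
  ],
  gripper=1,
)

```text
t: 2.82
ee_pos: [253.6, -436.3, 222.8]
orientation: [3.061, -0.704, 0.001]
ft_force: [0.3, 0.2, 0.1]
width: 87.7
```

```bash
python3 p.py set '[[-0.95,-1.0,0.0],[0,0,-0.85]]' 418 -287 100 -15.5
```

```text
cmd [ 252.9 -437.4  222.7] -26.2 tilt [-0. -0. -1.]
shift [0.544, -1.386, 0.818] turn [0.0, 0.0, -0.179]
```

>>> move_arm(
  motion=[
    [[0.11,-0.2,0.08],[0,0,-0.04]],
    [[0.22,-0.4,0.16],[0,0,-0.08]],
    [[0.33,-0.6,0.24],[0,0,-0.12]],
    [[0.44,-0.8,0.32],[0,0,-0.16]],
    [[0.54,-1.0,0.4],[0,0,-0.18]],
  ],
)

```text
t: 3.45
ee_pos: [392.9, -338.1, 162.5]
orientation: [3.113, -0.42, 0.001]
ft_force: [0.2, 0.5, 0.4]
width: 87.6
```

```bash
python3 p.py set '[[0.54,-1.0,0.4],[0,0,-0.18]]' 418 -287 100 -15.5 418 -287 14 -15.5
```

```text
cmd [ 391.9 -338.7  162.7] -15.4 tilt [-0. -0. -1.]
shift [0.076, -0.378, 0.418] turn [0.0, 0.0, 0.001]
shift [0.076, -0.378, 0.991] turn [0.0, 0.0, 0.001]
```

>>> move_arm(
  motion=[
    [[0.05,-0.25,0.2],[0,0,0]],
    [[0.076,-0.378,0.42],[0,0,0]],
    [[0.076,-0.378,0.65],[0,0,0]],
    [[0.076,-0.378,0.88],[0,0,0]],
    [[0.076,-0.378,0.99],[0,0,0]],
  ],
)

```text
t: 4.08
ee_pos: [417.4, -286.5, 12.7]
orientation: [-3.112, 0.421, 0.003]
ft_force: [0.3, 0.5, -0.4]
width: 87.7
```

```bash
python3 p.py set '[[0.076,-0.378,0.99],[0,0,0]]'; python3 - <<'E'
from h import *
o=ctrl.get_obs();print(o['ee_pos'],o['ft_force'])
im=ctrl.get_image("scene");u,v=map(int,proj(im,np.array([[418,-287,20.]]))[0]);print(u,v)
cv2.imwrite("pics/g1.png",cv2.resize(im["pixels"][v-70:v+70,u-90:u+90,::-1],None,fx=4,fy=4,interpolation=cv2.INTER_CUBIC))
E
```

```text
cmd [ 418.  -287.    14.2] -15.4 tilt [-0. -0. -1.]
[ 417.41278501 -286.51686937   12.69018267] [ 0.29070998  0.51408313 -0.42507152]
275 142
```

View pics/g1.png

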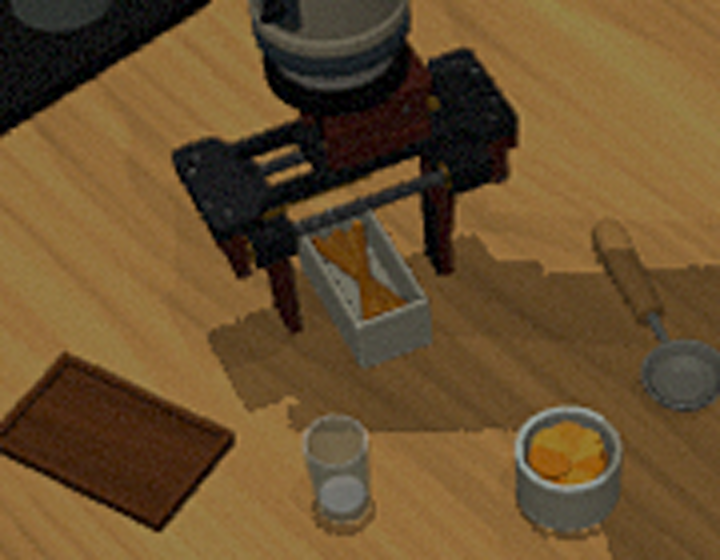

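The fingers straddle the oblong dish with clearance on both sides. Closing.

>>> move_arm(
  motion=[
    [[0,0,0],[0,0,0]],
    [[0,0,0],[0,0,0]],
    [[0,0,0],[0,0,0]],
    [[0,0,0],[0,0,0]],
    [[0,0,0],[0,0,0]],
  ],
  gripper=0,
)

```text
t: 4.75
ee_pos: [417.9, -287.1, 14.6]
orientation: [3.113, -0.422, 0.0]
ft_force: [-1.2, 0.1, 5.8]
width: 46.3
```

>>> move_arm(
  motion=[
    [[0,0,-0.03],[0,0,0]],
    [[0,0,-0.1],[0,0,0]],
    [[0,0,-0.2],[0,0,0]],
    [[0,0,-0.32],[0,0,0]],
    [[0,0,-0.4],[0,0,0]],
  ],
)

```text
t: 5.38
ee_pos: [418.4, -287.3, 75.7]
orientation: [3.112, -0.422, 0.002]
ft_force: [0.3, 0.9, -3.4]
width: 45.8
```

```bash
python3 p.py set '[[0,0,-0.4],[0,0,0]]' 590.5 -304 75 17.7; cat > look.py <<'E'
from h import *
import sys
# look.py name x y yaw_deg zbottom : fits dish (held) with both cameras at given bottom height
k=sys.argv[1];x,y,a,z=map(float,sys.argv[2:6])
o=ctrl.get_obs();print(np.round(o['ee_pos'],1),np.round(o['ft_force'],1),round(o['width'],1),round(o['t'],2))
for c in ["top","scene"]:
    im=ctrl.get_image(c); cen=proj(im,np.array([[x,y,z+S[k][3]/2]]))[0]
    nm=k if 'plate' in k else k+"_center"
    D=im["pixels"][:,:,::-1].copy()
    for d in ctrl.regions_of(c,nm):
        ys,xs=np.nonzero(d["mask"])
        if np.hypot(xs.mean()-cen[0],ys.mean()-cen[1])<20:
            f=fit(k,x,y,0,[(im,d["mask"].astype(np.float32))],z); print(c,np.round(f[:2],1),"yaw",round(np.degrees(f[2])%(180 if 'oblong' in k else 90),1),"err",round(f[3],2),len(xs),round(d["p"],2))
            break
    else: print(c,"none")
    for h,col in ((outline(k,x,y,np.radians(a),z),(0,255,0)),):
        cv2.polylines(D,[np.round(cv2.convexHull(proj(im,h).astype(np.float32))*16).astype(np.int32)],True,col,1,shift=4)
    u,v=map(int,cen); u=min(max(u,60),580); v=min(max(v,50),430)
    cv2.imwrite(f"pics/{sys.argv[6]}_{c}.png",cv2.resize(D[v-50:v+50,u-60:u+60],None,fx=5,fy=5,interpolation=cv2.INTER_CUBIC))
print(ctrl.get_obs()["t"])
E
python3 look.py dish_oblong 418 -287 74.5 60 lift1
```

```text
cmd [ 418.  -287.    74.2] -15.4 tilt [-0. -0. -1.]
shift [1.139, -0.197, -0.006] turn [0.0, 0.0, -0.552]
[ 418.4 -287.3   75.7] [ 0.3  0.9 -3.4] 45.8 5.38
top [ 430.5 -260.9] yaw 112.3 err 1.28 819 0.58
scene [ 412.6 -285.4] yaw 63.1 err 0.19 834 0.66
5.575
```

View pics/lift1_scene.png

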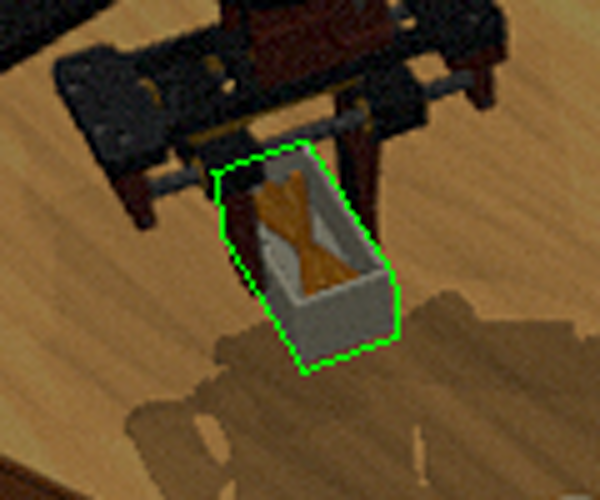

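View pics/lift1_top.png

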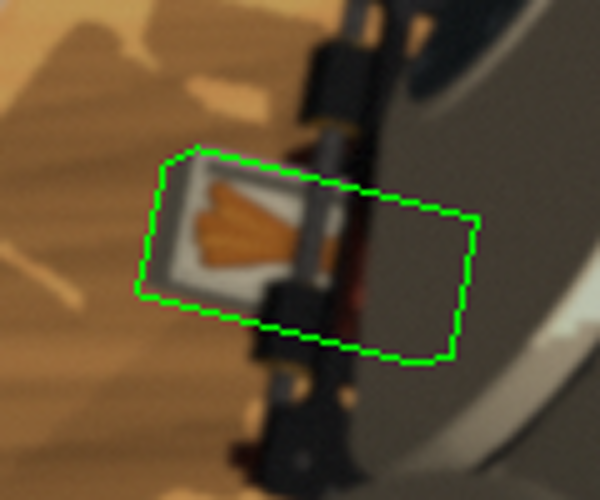

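The lifted oblong dish lies where predicted in both views and is level. Carrying it to its plate.

>>> move_arm(
  motion=[
    [[0.15,-0.03,0],[0,0,-0.1]],
    [[0.35,-0.06,0],[0,0,-0.21]],
    [[0.57,-0.1,0],[0,0,-0.32]],
    [[0.8,-0.14,0],[0,0,-0.44]],
    [[0.98,-0.17,0],[0,0,-0.55]],
  ],
)

```text
t: 6.2
ee_pos: [567.3, -301.3, 73.1]
orientation: [-3.103, -0.486, 0.002]
ft_force: [0.2, -0.0, -2.3]
width: 45.7
```

```bash
python3 p.py set '[[0.98,-0.17,0],[0,0,-0.55]]' 590.5 -304 35 17.7 590.5 -304 19 17.7
```

```text
cmd [ 566.4 -301.6   74.2] 17.6 tilt [-0. -0. -1.]
shift [0.148, 0.064, 0.261] turn [0.0, 0.0, -0.002]
shift [0.148, 0.064, 0.368] turn [0.0, 0.0, -0.002]
```

>>> move_arm(
  motion=[
    [[0.07,0.03,0],[0,0,0]],
    [[0.148,0.064,0.06],[0,0,0]],
    [[0.148,0.064,0.15],[0,0,0]],
    [[0.148,0.064,0.24],[0,0,0]],
    [[0.148,0.064,0.3],[0,0,0]],
  ],
)

```text
t: 6.82
ee_pos: [589.1, -303.7, 27.6]
orientation: [-3.104, -0.478, 0.003]
ft_force: [0.6, -0.0, -2.6]
width: 46.1
```

```bash
python3 p.py set '[[0.148,0.064,0.3],[0,0,0]]' 590.5 -304 19 17.7; python3 look.py dish_oblong 590.5 -304 107.7 15 low1
```

```text
cmd [ 590.5 -304.    29.2] 17.6 tilt [-0. -0. -1.]
shift [0.0, -0.0, 0.068] turn [0.0, 0.0, -0.002]
[ 589.1 -303.7   27.6] [ 0.6 -0.  -2.6] 46.1 6.83
top none
scene [ 576.1 -299. ] yaw 73.0 err 0.63 653 0.96
7.025
```

View pics/low1_scene.png

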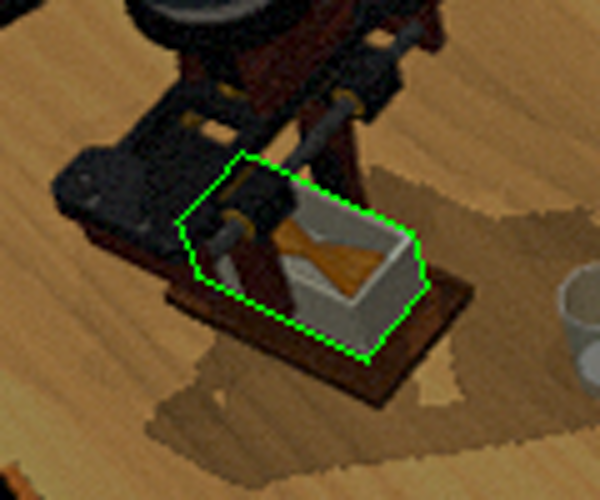

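View pics/low1_top.png

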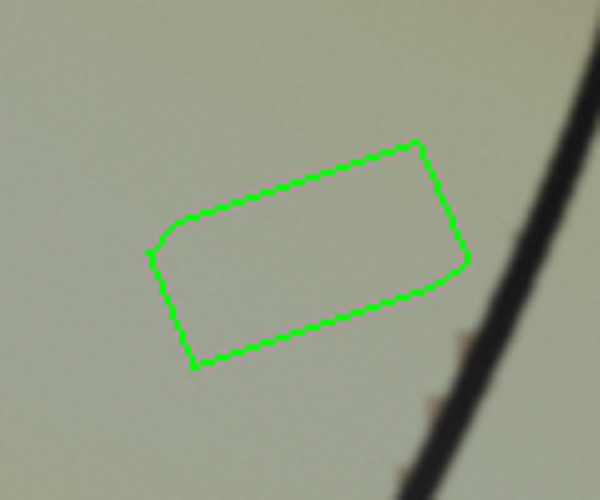

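The dish sits 1–2 cm above the plate, centred and aligned with it (the top camera is blocked by the arm). Lowering slowly.

>>> move_arm(
  motion=[
    [[0,0,0.025],[0,0,0]],
    [[0,0,0.05],[0,0,0]],
    [[0,0,0.068],[0,0,0]],
    [[0,0,0.07],[0,0,0]],
    [[0,0,0.07],[0,0,0]],
  ],
)

```text
t: 7.65
ee_pos: [590.5, -304.0, 19.6]
orientation: [3.105, 0.48, 0.0]
ft_force: [-3.4, 2.3, 6.5]
width: 46.1
```

```bash
python3 p.py set '[[0,0,0.07],[0,0,0]]'; python3 -c "
from workcell import ctrl
o=ctrl.get_obs();print(o['ee_pos'],o['ft_force'],o['t'])"
```

```text
cmd [ 590.5 -304.    18.7] 17.6 tilt [-0. -0. -1.]
[ 590.54721453 -304.04939046   19.6483556 ] [-3.43299716  2.25404438  6.50525527] 7.65
```

Firm contact at 6.5 N. Releasing.

>>> move_arm(
  motion=[
    [[0,0,0],[0,0,0]],
    [[0,0,0],[0,0,0]],
    [[0,0,0],[0,0,0]],
    [[0,0,0],[0,0,0]],
    [[0,0,-0.03],[0,0,0]],
  ],
  gripper=1,
)

```text
t: 8.28
ee_pos: [590.2, -303.9, 22.9]
orientation: [-3.104, -0.479, 0.001]
ft_force: [-0.9, -0.1, -0.2]
width: 87.5
```

```bash
python3 p.py set '[[0,0,-0.03],[0,0,0]]' 590.5 -304 100 17.7 ; python3 p.py 422.3 -104.3 100 0
```

```text
cmd [ 590.5 -304.    23.2] 17.6 tilt [-0. -0. -1.]
shift [0.0, -0.0, -0.512] turn [0.0, 0.0, -0.002]
shift [-0.667, -1.608, -0.512] turn [0.0, 0.0, 0.293]
```

>>> move_arm(
  motion=[
    [[0,0,-0.2],[0,0,0]],
    [[0,0,-0.45],[0,0,0.1]],
    [[-0.12,-0.3,-0.55],[0,0,0.25]],
    [[-0.25,-0.65,-0.55],[0,0,0.4]],
    [[-0.4,-1.0,-0.55],[0,0,0.55]],
  ],
)

```text
t: 8.9
ee_pos: [487.4, -178.2, 106.4]
orientation: [3.112, -0.431, 0.002]
ft_force: [-0.6, 0.3, -0.0]
width: 88.2
```

```bash
python3 p.py set '[[-0.4,-1.0,-0.55],[0,0,0.55]]' 422.3 -104.3 100 -30 ; python3 look.py dish_oblong 590.5 -304 107.7 5 place1; python3 look.py dish_large 422.3 -104.3 0 0 d2
```

```text
cmd [ 488.  -179.1  105.7] -15.4 tilt [-0. -0. -1.]
shift [-0.555, -0.364, 0.038] turn [0.0, 0.0, 0.243]
[ 487.4 -178.2  106.4] [-0.6  0.3 -0. ] 88.2 8.9
top none
scene [ 589. -306.] yaw 106.8 err 0.04 1148 0.75
9.1
[ 488.3 -178.9  106.4] [-0.1 -0.5 -0.4] 87.9 9.1
top [ 424.5 -103.8] yaw 7.1 err 0.08 877 0.76
scene none
9.3
```

View pics/place1_scene.png

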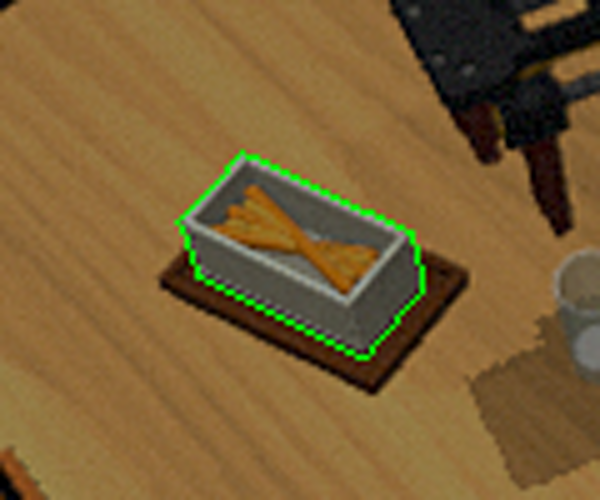

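The oblong dish is in place: the scene camera puts dish and plate within about 1 mm and 1° of each other. Now the large dish.

>>> move_arm(
  motion=[
    [[-0.2,-0.13,0],[0,0,0.08]],
    [[-0.42,-0.28,0.02],[0,0,0.17]],
    [[-0.555,-0.364,0.08],[0,0,0.24]],
    [[-0.555,-0.364,0.3],[0,0,0.24]],
    [[-0.555,-0.364,0.45],[0,0,0.24]],
  ],
)

```text
t: 9.93
ee_pos: [423.1, -104.8, 37.3]
orientation: [3.036, -0.809, 0.001]
ft_force: [0.3, -0.6, -0.2]
width: 87.7
```

```bash
python3 p.py set '[[-0.555,-0.364,0.45],[0,0,0.24]]' 422.8 -104.2 16 -30 ; python3 look.py dish_large 422.8 -104.2 0 0 d2
```

```text
cmd [ 422.3 -104.3   38.2] -29.8 tilt [-0.  0. -1.]
shift [0.002, -0.002, 0.148] turn [-0.0, 0.0, 0.003]
[ 423.1 -104.8   37.3] [ 0.3 -0.6 -0.2] 87.7 9.93
top none
scene [ 421.4 -104.9] yaw 10.2 err 0.1 690 0.8
10.125
```

View pics/d2_scene.png

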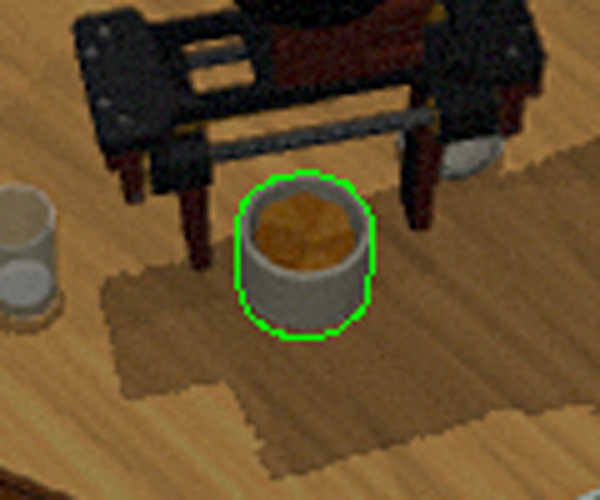

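The dish sits between the fingers and the glass is clear. Descending and closing.

>>> move_arm(
  motion=[
    [[0,0,0.06],[0,0,0]],
    [[0,0,0.12],[0,0,0]],
    [[0,0,0.148],[0,0,0]],
    [[0,0,0.148],[0,0,0]],
    [[0,0,0.148],[0,0,0]],
  ],
)

```text
t: 10.75
ee_pos: [422.4, -104.4, 16.1]
orientation: [3.036, -0.809, 0.0]
ft_force: [0.1, 0.1, -0.2]
width: 87.7
```

>>> move_arm(
  motion=[
    [[0,0,0],[0,0,0]],
    [[0,0,0],[0,0,0]],
    [[0,0,0],[0,0,0]],
    [[0,0,0],[0,0,0]],
    [[0,0,0],[0,0,0]],
  ],
  gripper=0,
)

```text
t: 11.38
ee_pos: [422.4, -104.4, 16.1]
orientation: [-3.036, 0.809, -0.0]
ft_force: [-0.1, -0.3, 2.3]
width: 58.3
```

```bash
python3 p.py set '[[0,0,0.148],[0,0,0]]' 603.8 286.4 120 0
```

```text
cmd [ 422.3 -104.3   16. ] -29.8 tilt [-0. -0. -1.]
shift [-0.246, -2.862, -0.694] turn [0.0, 0.0, -0.497]
```

>>> move_arm(
  motion=[
    [[0,0,-0.04],[0,0,0]],
    [[0,0,-0.16],[0,0,0]],
    [[0,0,-0.34],[0,0,0]],
    [[0,-0.1,-0.52],[0,0,0]],
    [[-0.02,-0.3,-0.65],[0,0,0]],
  ],
)

```text
t: 12.0
ee_pos: [442.2, -63.9, 114.8]
orientation: [3.035, -0.812, 0.001]
ft_force: [-0.3, -0.1, -2.6]
width: 57.9
```

```bash
python3 p.py set '[[-0.02,-0.3,-0.65],[0,0,0]]' 603.8 286.4 115 0
```

```text
cmd [442.1 -63.8 113.5] -29.8 tilt [-0.  0. -1.]
shift [-0.226, -2.562, -0.01] turn [-0.0, 0.0, -0.497]
```

>>> move_arm(
  motion=[
    [[-0.02,-0.2,0],[0,0,-0.09]],
    [[-0.04,-0.4,0],[0,0,-0.18]],
    [[-0.06,-0.6,0],[0,0,-0.28]],
    [[-0.08,-0.8,0],[0,0,-0.38]],
    [[-0.1,-1.0,0],[0,0,-0.5]],
  ],
)

```text
t: 12.62
ee_pos: [503.6, 74.7, 113.6]
orientation: [3.141, 0.011, -0.001]
ft_force: [-0.1, 0.1, -2.0]
width: 58.2
```

```bash
python3 p.py set '[[-0.1,-1.0,0],[0,0,-0.5]]' 603.8 286.4 115 0
```

```text
cmd [503.7  73.8 113.5] 0.2 tilt [-0. -0. -1.]
shift [0.672, -1.416, -0.01] turn [0.0, 0.0, 0.003]
```

>>> move_arm(
  motion=[
    [[0.12,-0.2,0],[0,0,0]],
    [[0.24,-0.4,0],[0,0,0]],
    [[0.36,-0.6,0],[0,0,0]],
    [[0.48,-0.8,0],[0,0,0]],
    [[0.6,-1.0,0],[0,0,0]],
  ],
)

```text
t: 13.25
ee_pos: [593.3, 224.9, 113.4]
orientation: [3.141, 0.005, -0.001]
ft_force: [-0.8, -0.2, -1.7]
width: 58.6
```

```bash
python3 p.py set '[[0.6,-1.0,0],[0,0,0]]' 603.8 286.4 115 0  603.8 286.4 31 0
```

```text
cmd [593.3 224.  113.5] 0.2 tilt [-0. -0. -1.]
shift [0.072, -0.416, -0.01] turn [0.0, 0.0, 0.003]
shift [0.072, -0.416, 0.55] turn [0.0, 0.0, 0.003]
```

>>> move_arm(
  motion=[
    [[0.036,-0.2,0],[0,0,0]],
    [[0.072,-0.4,0.05],[0,0,0]],
    [[0.072,-0.416,0.25],[0,0,0]],
    [[0.072,-0.416,0.45],[0,0,0]],
    [[0.072,-0.416,0.55],[0,0,0]],
  ],
)

```text
t: 13.88
ee_pos: [602.5, 286.0, 29.1]
orientation: [3.14, 0.005, -0.005]
ft_force: [-0.1, -0.2, -1.1]
width: 58.3
```

```bash
python3 p.py set '[[0.072,-0.416,0.55],[0,0,0]]' 603.8 286.4 21 0; python3 look.py dish_large 603.8 286.4 0 15 low2
```

```text
cmd [603.9 286.5  31. ] 0.2 tilt [-0. -0. -1.]
shift [-0.0, 0.0, 0.066] turn [0.0, 0.0, 0.003]
[602.5 286.   29.1] [-0.1 -0.2 -1.1] 58.3 13.88
top [604.2 275.1] yaw 5.5 err 1.26 464 0.82
scene [592. 284.] yaw 83.0 err 5.74 170 0.52
14.075
```

View pics/low2_scene.png

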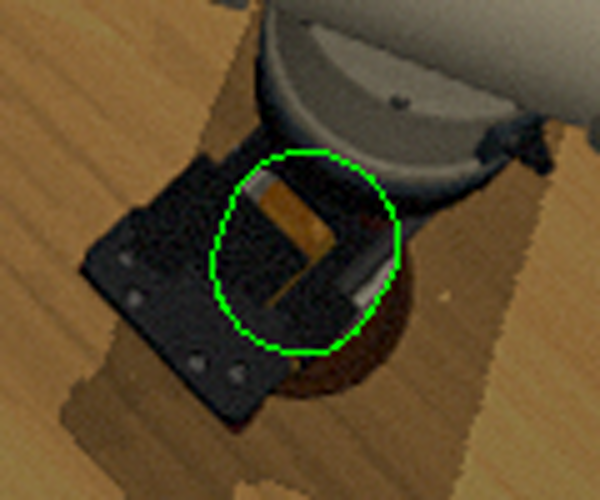

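The gripper hides most of the dish, but what shows matches the expected outline. Lowering, then releasing.

>>> move_arm(
  motion=[
    [[0,0,0.02],[0,0,0]],
    [[0,0,0.045],[0,0,0]],
    [[0,0,0.065],[0,0,0]],
    [[0,0,0.07],[0,0,0]],
    [[0,0,0.07],[0,0,0]],
  ],
)

```text
t: 14.7
ee_pos: [604.0, 286.5, 21.1]
orientation: [-3.142, -0.004, -0.0]
ft_force: [-2.2, -1.7, 4.7]
width: 58.2
```

```bash
python3 p.py set '[[0,0,0.07],[0,0,0]]'
```

```text
cmd [603.9 286.5  20.5] 0.2 tilt [-0. -0. -1.]
```

>>> move_arm(
  motion=[
    [[0,0,0],[0,0,0]],
    [[0,0,0],[0,0,0]],
    [[0,0,0],[0,0,0]],
    [[0,0,-0.03],[0,0,0]],
    [[0,0,-0.15],[0,0,0]],
  ],
  gripper=1,
)

```text
t: 15.32
ee_pos: [603.1, 286.1, 42.7]
orientation: [3.141, 0.004, -0.003]
ft_force: [0.3, -0.1, 0.6]
width: 88.0
```

```bash
python3 p.py set '[[0,0,-0.15],[0,0,0]]' 441.2 94.4 100 -14.5
```

```text
cmd [603.9 286.5  43. ] 0.2 tilt [-0. -0. -1.]
shift [-1.088, 1.277, -0.38] turn [0.0, 0.0, 0.244]
```

>>> move_arm(
  motion=[
    [[0,0,-0.2],[0,0,0]],
    [[0,0,-0.42],[0,0,0]],
    [[-0.2,0.25,-0.45],[0,0,0.08]],
    [[-0.45,0.53,-0.45],[0,0,0.16]],
    [[-0.7,0.82,-0.45],[0,0,0.24]],
  ],
)

```text
t: 15.95
ee_pos: [498.7, 162.4, 112.0]
orientation: [-3.116, 0.393, -0.003]
ft_force: [0.5, -0.4, 0.1]
width: 87.4
```

```bash
python3 p.py set '[[-0.7,0.82,-0.45],[0,0,0.24]]' 441.2 94.4 110 -14.5 441.2 94.4 40 -14.5; python3 look.py dish_large 603.8 286.4 0 5 place2;  python3 look.py dish_square 441.2 94.4 -14.5 0 d3
```

```text
cmd [499.2 163.2 110.5] -14.2 tilt [-0. -0. -1.]
shift [-0.262, 0.539, 0.003] turn [0.0, 0.0, 0.004]
shift [-0.262, 0.539, 0.47] turn [0.0, 0.0, 0.004]
[498.7 162.4 112. ] [ 0.5 -0.4  0.1] 87.4 15.95
top none
scene [603.2 286.3] yaw 11.1 err 0.07 1053 0.6
16.15
[499.8 162.9 111.9] [ 0.6 -0.8  0.9] 87.6 16.15
top [441.9  95.1] yaw 75.5 err 0.04 974 0.64
scene [427.   95.4] yaw 31.1 err 2.03 284 0.6
16.35
```

View pics/place2_scene.png

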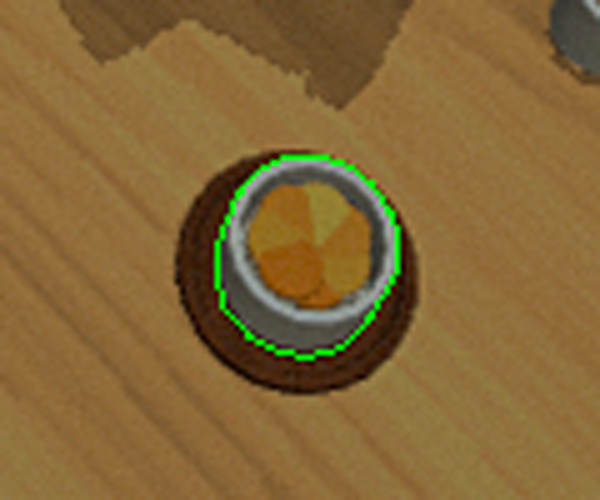

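The large dish is centred and flat on its plate. Next, the square dish.

>>> move_arm(
  motion=[
    [[-0.13,0.27,0],[0,0,0]],
    [[-0.26,0.538,0.04],[0,0,0]],
    [[-0.26,0.538,0.25],[0,0,0]],
    [[-0.26,0.538,0.45],[0,0,0]],
    [[-0.26,0.538,0.5],[0,0,0]],
  ],
)

```text
t: 16.98
ee_pos: [441.4, 94.8, 34.1]
orientation: [3.117, -0.388, -0.004]
ft_force: [0.2, 0.7, 0.4]
width: 87.8
```

```bash
python3 p.py set '[[-0.26,0.538,0.5],[0,0,0]]' 441.2 94.5 15 -14.5; python3 look.py dish_square 441.2 94.4 -14.5 0 d3
```

```text
cmd [441.6  94.5  35.5] -14.2 tilt [-0. -0. -1.]
shift [-0.002, 0.001, 0.136] turn [0.0, 0.0, 0.004]
[441.4  94.8  34.1] [0.2 0.7 0.4] 87.8 16.98
top none
scene [439.9 101.8] yaw 23.7 err 0.4 676 0.63
17.175
```

View pics/d3_scene.png

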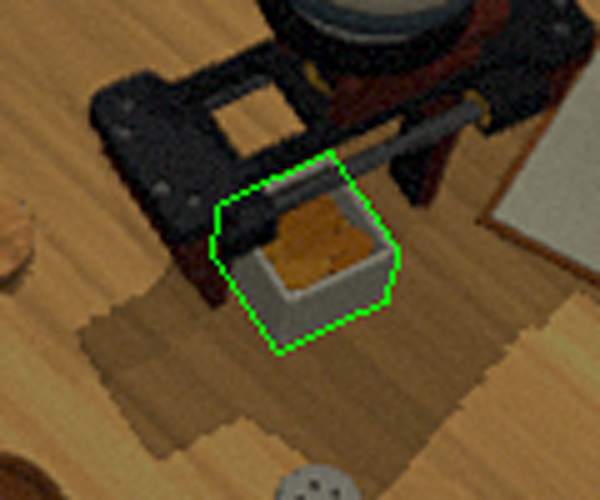

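The square dish is undisturbed between the fingers. Descending and closing.

>>> move_arm(
  motion=[
    [[0,0,0.06],[0,0,0]],
    [[0,0,0.11],[0,0,0]],
    [[0,0,0.136],[0,0,0]],
    [[0,0,0.136],[0,0,0]],
    [[0,0,0.136],[0,0,0]],
  ],
)

```text
t: 17.8
ee_pos: [441.7, 94.5, 15.1]
orientation: [-3.117, 0.389, -0.0]
ft_force: [-0.4, 0.4, 0.0]
width: 87.7
```

>>> move_arm(
  motion=[
    [[0,0,0],[0,0,0]],
    [[0,0,0],[0,0,0]],
    [[0,0,0],[0,0,0]],
    [[0,0,0],[0,0,0]],
    [[0,0,0],[0,0,0]],
  ],
  gripper=0,
)

```text
t: 18.42
ee_pos: [441.5, 94.5, 15.1]
orientation: [3.117, -0.389, -0.0]
ft_force: [-0.7, 0.2, 1.7]
width: 51.6
```

```bash
python3 p.py set '[[0,0,0.136],[0,0,0]]' 617 -83.8 100 21.8
```

```text
cmd [441.6  94.5  15.1] -14.2 tilt [-0. -0. -1.]
shift [1.426, 0.865, -0.566] turn [0.0, 0.0, -0.601]
```

>>> move_arm(
  motion=[
    [[0,0,-0.04],[0,0,0]],
    [[0,0,-0.16],[0,0,0]],
    [[0,0,-0.34],[0,0,0]],
    [[0.08,0.05,-0.48],[0,0,-0.05]],
    [[0.25,0.15,-0.55],[0,0,-0.15]],
  ],
)

```text
t: 19.05
ee_pos: [472.5, 63.6, 98.9]
orientation: [-3.138, 0.137, -0.001]
ft_force: [-0.1, -0.9, -1.4]
width: 51.7
```

```bash
python3 p.py set '[[0.25,0.15,-0.55],[0,0,-0.15]]' 617 -83.8 100 21.8
```

```text
cmd [472.4  63.5  97.6] -5.2 tilt [-0. -0. -1.]
shift [1.049, 0.89, -0.016] turn [0.0, 0.0, -0.451]
```

>>> move_arm(
  motion=[
    [[0.2,0.17,0],[0,0,-0.09]],
    [[0.4,0.34,0],[0,0,-0.18]],
    [[0.6,0.51,0],[0,0,-0.27]],
    [[0.8,0.68,0],[0,0,-0.36]],
    [[0.98,0.83,0],[0,0,-0.45]],
  ],
)

```text
t: 19.68
ee_pos: [608.1, -75.0, 97.7]
orientation: [-3.084, -0.597, 0.0]
ft_force: [0.2, 0.4, -1.5]
width: 51.9
```

```bash
python3 p.py set '[[0.98,0.83,0],[0,0,-0.45]]' 617 -83.8 30 21.8
```

```text
cmd [607.4 -73.9  97.6] 21.8 tilt [-0. -0. -1.]
shift [0.035, 0.085, 0.45] turn [0.0, 0.0, -0.001]
```

>>> move_arm(
  motion=[
    [[0.035,0.085,0.02],[0,0,0]],
    [[0.035,0.085,0.12],[0,0,0]],
    [[0.035,0.085,0.25],[0,0,0]],
    [[0.035,0.085,0.38],[0,0,0]],
    [[0.035,0.085,0.45],[0,0,0]],
  ],
)

```text
t: 20.3
ee_pos: [615.6, -83.0, 27.9]
orientation: [-3.084, -0.594, 0.004]
ft_force: [-0.1, 0.3, -0.9]
width: 52.0
```

```bash
python3 p.py set '[[0.035,0.085,0.45],[0,0,0]]' 617 -83.8 20 21.8;  python3 look.py dish_square 617 -83.8 21.8 14.5 low3
```

```text
cmd [617.  -83.8  30.1] 21.8 tilt [-0. -0. -1.]
shift [-0.0, -0.0, 0.067] turn [0.0, 0.0, -0.001]
[615.6 -83.   27.9] [-0.1  0.3 -0.9] 52.0 20.3
top none
scene none
20.5
```

View pics/low3_scene.png

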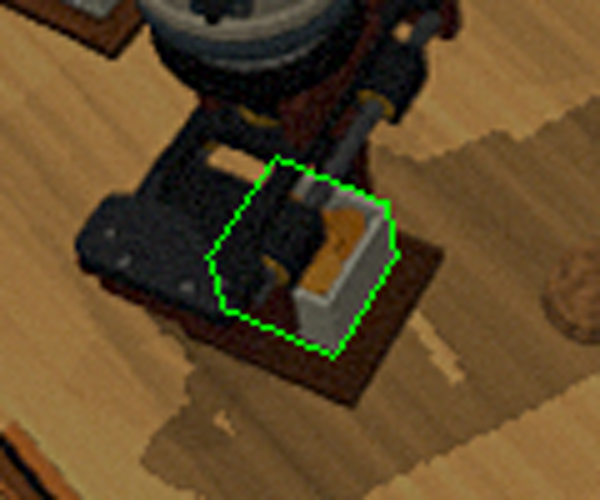

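The square dish is over its plate and aligned. Lowering.

>>> move_arm(
  motion=[
    [[0,0,0.02],[0,0,0]],
    [[0,0,0.045],[0,0,0]],
    [[0,0,0.065],[0,0,0]],
    [[0,0,0.07],[0,0,0]],
    [[0,0,0.07],[0,0,0]],
  ],
)

```text
t: 21.12
ee_pos: [617.3, -83.9, 20.1]
orientation: [3.085, 0.593, 0.0]
ft_force: [-1.6, 0.7, 4.3]
width: 51.9
```

```bash
python3 p.py set '[[0,0,0.07],[0,0,0]]'
```

```text
cmd [617.  -83.8  19.6] 21.8 tilt [-0. -0. -1.]
```

>>> move_arm(
  motion=[
    [[0,0,0],[0,0,0]],
    [[0,0,0],[0,0,0]],
    [[0,0,0],[0,0,0]],
    [[0,0,-0.03],[0,0,0]],
    [[0,0,-0.15],[0,0,0]],
  ],
  gripper=1,
)

```text
t: 21.75
ee_pos: [616.3, -83.7, 41.9]
orientation: [-3.084, -0.593, 0.003]
ft_force: [0.3, 0.6, -0.2]
width: 87.8
```

```bash
python3 p.py set '[[0,0,-0.15],[0,0,0]]' 450.5 300 110 22
```

```text
cmd [617.  -83.8  42.1] 21.8 tilt [-0. -0. -1.]
shift [-0.082, -2.788, -0.453] turn [0.0, 0.0, -0.004]
```

>>> move_arm(
  motion=[
    [[0,0,-0.2],[0,0,0]],
    [[0,0,-0.42],[0,0,0]],
    [[-0.01,-0.25,-0.47],[0,0,0]],
    [[-0.02,-0.6,-0.47],[0,0,0]],
    [[-0.03,-0.98,-0.47],[0,0,0]],
  ],
)

```text
t: 22.38
ee_pos: [558.5, 52.0, 114.3]
orientation: [3.085, 0.591, 0.004]
ft_force: [0.2, -0.1, 0.6]
width: 87.8
```

>>> move_arm(
  motion=[
    [[-0.01,-0.2,0],[0,0,0]],
    [[-0.02,-0.4,0],[0,0,0]],
    [[-0.03,-0.6,0],[0,0,0]],
    [[-0.04,-0.8,0],[0,0,0]],
    [[-0.05,-1.0,0],[0,0,0]],
  ],
)

```text
t: 23.0
ee_pos: [495.8, 188.6, 114.0]
orientation: [-3.085, -0.593, -0.003]
ft_force: [-1.3, 0.2, -0.5]
width: 87.4
```

```bash
python3 p.py set '[[-0.03,-0.98,-0.47],[0,0,0]]'; python3 p.py set '[[-0.05,-1.0,0],[0,0,0]]' 450.5 300 110 22; python3 look.py dish_square 617 -83.8 21.8 5 place3;  python3 look.py dish_small 450.5 300 0 0 d4; python3 look.py plate_small 615 93.5 0 0 p4
```

```text
cmd [558.3  51.1 112.6] 21.8 tilt [-0. -0. -1.]
cmd [495.8 187.6 112.6] 21.8 tilt [-0. -0. -1.]
shift [-0.002, -0.808, 0.017] turn [0.0, 0.0, -0.004]
[495.8 188.6 114. ] [-1.3  0.2 -0.5] 87.4 23.0
top [619.2 -83.5] yaw 21.2 err 0.04 1007 0.75
scene [617.3 -85.2] yaw 26.9 err 0.11 840 0.88
23.2
[496.2 187.8 113.6] [-0.3 -0.7 -0.8] 88.0 23.2
top none
scene [449.3 300.2] yaw 11.7 err 0.06 595 0.6
23.4
[496.3 186.8 112.8] [ 0.3 -0.3  0.6] 87.5 23.4
top [615.9  93.8] yaw 0.5 err 0.04 1000 0.98
scene [612.6  91.9] yaw 12.6 err 0.06 924 0.9
23.6
```

View pics/place3_scene.png

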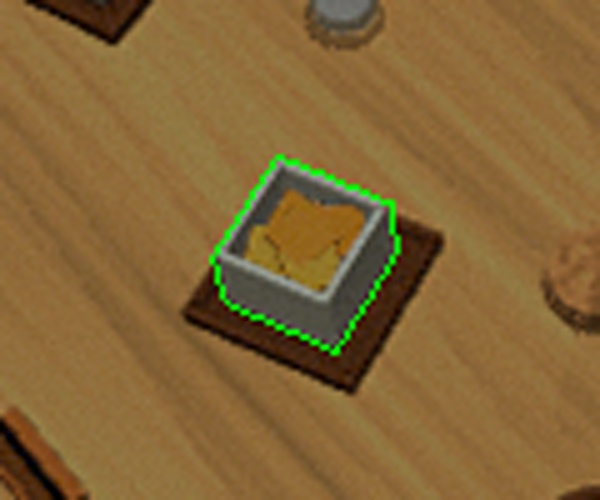

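View pics/d4_top.png

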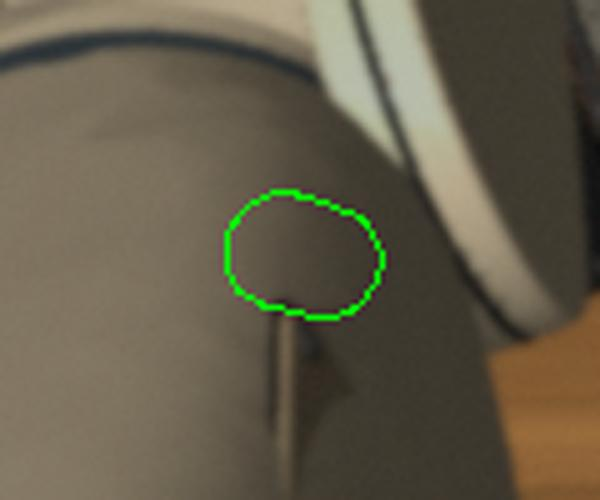

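The square dish is placed well. Going to the small dish.

>>> move_arm(
  motion=[
    [[0,-0.25,0],[0,0,0]],
    [[0,-0.55,0],[0,0,0]],
    [[0,-0.808,0.02],[0,0,0]],
    [[0,-0.81,0.2],[0,0,0]],
    [[0,-0.81,0.35],[0,0,0]],
  ],
)

```text
t: 24.22
ee_pos: [450.5, 300.9, 59.4]
orientation: [-3.085, -0.595, -0.0]
ft_force: [0.5, 0.9, 0.1]
width: 87.9
```

```bash
python3 p.py set '[[0,-0.81,0.35],[0,0,0]]' 450.5 300.4 18 22; python3 look.py dish_small 450.5 300.4 0 0 d4
```

```text
cmd [450.7 300.4  60.1] 21.8 tilt [-0. -0. -1.]
shift [-0.001, -0.0, 0.28] turn [0.0, 0.0, -0.004]
[450.5 300.9  59.4] [0.5 0.9 0.1] 87.9 24.23
top [452.6 298.8] yaw 12.1 err 0.58 380 0.63
scene none
24.425
```

View pics/d4_scene.png

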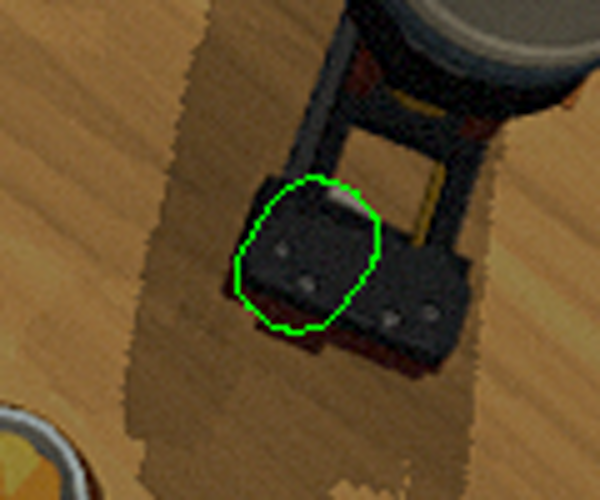

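The gripper hides the small dish (only a sliver of rim shows), but there are about 24 mm of clearance per side. I'll check that the state is unchanged, then descend.

```bash
cat cmd.json; python3 -c "
from workcell import ctrl
o=ctrl.get_obs();print(o['ee_pos'],o['ft_force'],o['width'],o['t'])"
```

```text
{"p": [450.69842803220166, 300.4246268309752, 60.07499999999981], "r": [3.0850795366206305, 0.5932020345666335, -3.595308776948491e-16]}[450.74534563 300.17288931  60.05331832] [0.53988946 0.66214105 0.30179075] 88.09311028582533 24.425
```

>>> move_arm(
  motion=[
    [[0,0,0.08],[0,0,0]],
    [[0,0,0.18],[0,0,0]],
    [[0,0,0.26],[0,0,0]],
    [[0,0,0.28],[0,0,0]],
    [[0,0,0.28],[0,0,0]],
  ],
)

```text
t: 25.05
ee_pos: [450.6, 300.3, 17.7]
orientation: [3.085, 0.593, -0.001]
ft_force: [0.0, 0.1, 0.1]
width: 87.4
```

```bash
python3 p.py set '[[0,0,0.28],[0,0,0]]'
```

```text
cmd [450.7 300.4  18.1] 21.8 tilt [-0. -0. -1.]
```

>>> move_arm(
  motion=[
    [[0,0,0],[0,0,0]],
    [[0,0,0],[0,0,0]],
    [[0,0,0],[0,0,0]],
    [[0,0,0],[0,0,0]],
    [[0,0,0],[0,0,0]],
  ],
  gripper=0,
)

```text
t: 25.68
ee_pos: [450.8, 300.5, 18.2]
orientation: [-3.085, -0.593, -0.0]
ft_force: [0.8, -0.4, -0.7]
width: 41.2
```

>>> move_arm(
  motion=[
    [[0,0,0],[0,0,0]],
    [[0,0,-0.04],[0,0,0]],
    [[0,0,-0.16],[0,0,0]],
    [[0,0,-0.34],[0,0,0]],
    [[0,0,-0.5],[0,0,0]],
  ],
)

```text
t: 26.3
ee_pos: [450.9, 300.5, 95.1]
orientation: [-3.085, -0.593, -0.001]
ft_force: [-0.2, 0.0, -0.1]
width: 38.8
```

```bash
python3 p.py set '[[0,0,-0.5],[0,0,0]]' 614.3 93 125 22; python3 look.py dish_small 450.5 300.4 0 75 l4
```

```text
cmd [450.7 300.4  93.1] 21.8 tilt [-0. -0. -1.]
shift [0.5, 1.689, -0.213] turn [0.0, 0.0, -0.004]
[450.9 300.5  95.1] [-0.2  0.  -0.1] 38.8 26.3
top [456.6 294. ] yaw 8.2 err 2.03 239 0.66
scene none
26.5
```

View pics/l4_top.png

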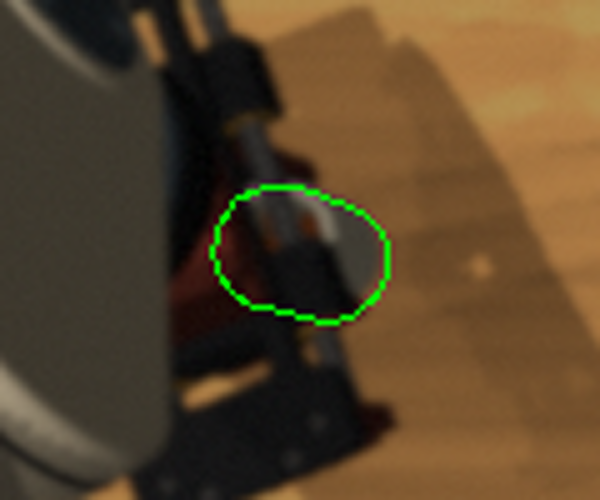

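View pics/l4_scene.png

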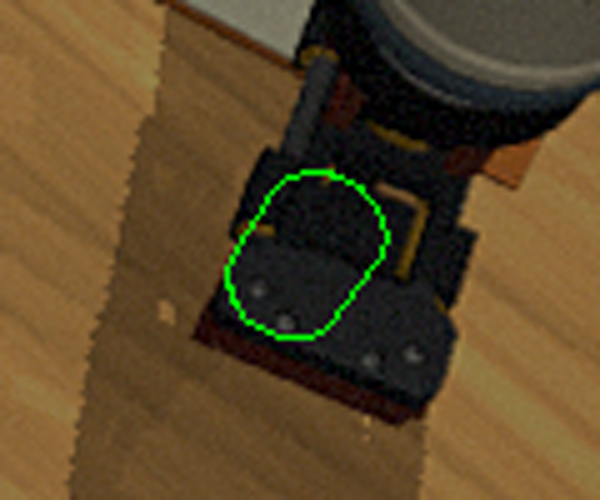

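The small dish is held and matches its outline in the top view; the measured width of 38.8 mm is within the reading scatter for 40 mm. Carrying it high over the shaker.

>>> move_arm(
  motion=[
    [[0,0,-0.1],[0,0,0]],
    [[0.05,0.17,-0.21],[0,0,0]],
    [[0.13,0.42,-0.21],[0,0,0]],
    [[0.21,0.7,-0.21],[0,0,0]],
    [[0.29,0.98,-0.21],[0,0,0]],
  ],
)

```text
t: 27.12
ee_pos: [546.1, 178.9, 124.6]
orientation: [3.085, 0.594, -0.001]
ft_force: [0.6, 1.4, -0.4]
width: 38.6
```

```bash
python3 p.py set '[[0.29,0.98,-0.21],[0,0,0]]' 614.3 93 124 22 614.3 93 80 22
```

```text
cmd [545.6 180.  124.6] 21.8 tilt [-0. -0. -1.]
shift [0.21, 0.709, 0.004] turn [0.0, 0.0, -0.004]
shift [0.21, 0.709, 0.297] turn [0.0, 0.0, -0.004]
```

>>> move_arm(
  motion=[
    [[0.05,0.18,0],[0,0,0]],
    [[0.12,0.4,0],[0,0,0]],
    [[0.18,0.6,0],[0,0,0]],
    [[0.21,0.709,0.05],[0,0,0]],
    [[0.21,0.709,0.2],[0,0,0]],
  ],
)

```text
t: 27.75
ee_pos: [615.6, 92.2, 94.8]
orientation: [3.085, 0.591, 0.003]
ft_force: [-0.2, -0.0, -1.3]
width: 38.9
```

```bash
python3 p.py set '[[0.21,0.709,0.2],[0,0,0]]' 614.3 93 34 22 614.3 93 22 22; python3 look.py dish_small 614.3 93 0 76 c4
```

```text
cmd [614.3  93.   94.6] 21.8 tilt [-0. -0. -1.]
shift [0.0, -0.0, 0.404] turn [0.0, 0.0, -0.004]
shift [0.0, -0.0, 0.484] turn [0.0, 0.0, -0.004]
[615.6  92.2  94.8] [-0.2 -0.  -1.3] 38.9 27.75
top none
scene [606.8  96.4] yaw 11.5 err 12.28 49 0.52
27.95
```

View pics/c4_scene.png

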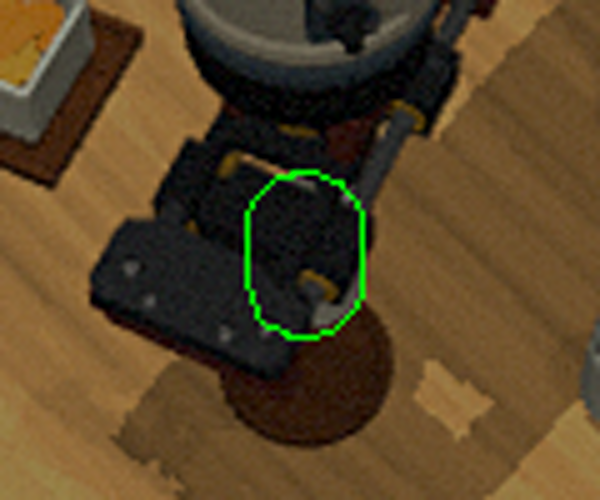

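A sliver of the dish shows where expected. Lowering to just above the plate.

>>> move_arm(
  motion=[
    [[0,0,0.1],[0,0,0]],
    [[0,0,0.2],[0,0,0]],
    [[0,0,0.3],[0,0,0]],
    [[0,0,0.38],[0,0,0]],
    [[0,0,0.4],[0,0,0]],
  ],
)

```text
t: 28.58
ee_pos: [613.6, 92.8, 33.3]
orientation: [-3.085, -0.593, 0.003]
ft_force: [-0.2, -0.2, -1.5]
width: 38.8
```

```bash
python3 p.py set '[[0,0,0.4],[0,0,0]]' 614.3 93 22.5 22; python3 look.py dish_small 614.3 93 0 16.5 c4b
```

```text
cmd [614.3  93.   34.6] 21.8 tilt [-0. -0. -1.]
shift [0.0, -0.0, 0.08] turn [0.0, 0.0, -0.004]
[613.6  92.8  33.3] [-0.2 -0.2 -1.5] 38.8 28.57
top none
scene none
28.775
```

View pics/c4b_scene.png

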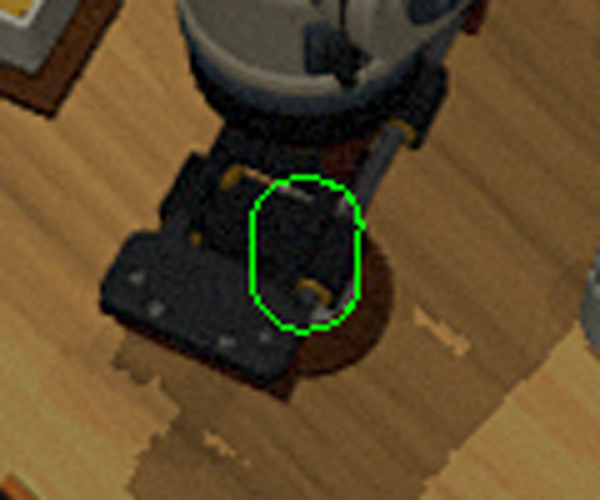

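>>> move_arm(
  motion=[
    [[0,0,0.02],[0,0,0]],
    [[0,0,0.045],[0,0,0]],
    [[0,0,0.068],[0,0,0]],
    [[0,0,0.08],[0,0,0]],
    [[0,0,0.08],[0,0,0]],
  ],
)

```text
t: 29.4
ee_pos: [614.2, 92.9, 23.1]
orientation: [-3.085, -0.593, 0.001]
ft_force: [-1.7, 0.3, 5.1]
width: 38.8
```

```bash
python3 p.py set '[[0,0,0.08],[0,0,0]]'
```

```text
cmd [614.3  93.   22.6] 21.8 tilt [-0. -0. -1.]
```

Contact at about 5 N. Releasing and rising.

>>> move_arm(
  motion=[
    [[0,0,0],[0,0,0]],
    [[0,0,0],[0,0,0]],
    [[0,0,0],[0,0,0]],
    [[0,0,-0.03],[0,0,0]],
    [[0,0,-0.15],[0,0,0]],
  ],
  gripper=1,
)

```text
t: 30.02
ee_pos: [613.6, 92.8, 44.9]
orientation: [-3.085, -0.593, 0.003]
ft_force: [0.6, -0.5, 0.5]
width: 84.9
```

>>> move_arm(
  motion=[
    [[0,0,-0.2],[0,0,0]],
    [[0,0,-0.45],[0,0,0]],
    [[-0.1,0,-0.7],[0,0,0]],
    [[-0.4,0,-0.9],[0,0,0]],
    [[-0.8,0,-0.9],[0,0,0]],
  ],
)

```text
t: 30.65
ee_pos: [504.5, 48.4, 183.7]
orientation: [3.084, 0.594, 0.012]
ft_force: [-0.8, -0.3, 0.1]
width: 88.0
```

```bash
python3 p.py set '[[0,0,-0.15],[0,0,0]]';python3 p.py set '[[-0.8,0,-0.9],[0,0,0]]' 400 -100 200 22; for a in "dish_small 614.3 93 0 5" "plate_small 614.3 93 0 0" "dish_large 603.8 286.4 0 5" "dish_square 617 -83.8 21.8 5" "dish_oblong 590.5 -304 107.7 5" "glass 518.8 -183.7 0 0" "shaker 531 182.7 0 0"; do echo $a; python3 look.py $a f_${a%% *}; done; python3 -c "
from workcell import ctrl; import cv2
cv2.imwrite('pics/fin.png',ctrl.get_image('scene')['pixels'][:,:,::-1])
cv2.imwrite('pics/fint.png',ctrl.get_image('top')['pixels'][:,:,::-1])"
```

```text
cmd [614.3  93.   45.1] 21.8 tilt [-0. -0. -1.]
cmd [502.9  48.5 180.1] 21.8 tilt [-0. -0. -1.]
shift [-1.004, 0.665, -0.133] turn [0.0, 0.0, -0.004]
dish_small 614.3 93 0 5
[504.5  48.4 183.7] [-0.8 -0.3  0.1] 88.0 30.65
top none
scene [611.9  91.2] yaw 6.4 err 0.08 518 0.57
30.85
plate_small 614.3 93 0 0
[502.8  48.2 181.5] [ 0.9 -0.4  0.3] 87.7 30.85
top none
scene [613.3  93.4] yaw 1.3 err 1.1 467 0.6
31.05
dish_large 603.8 286.4 0 5
[504.4  48.8 180.5] [ 0.2  0.5 -0.1] 87.9 31.05
top [607.4 290.4] yaw 87.5 err 0.98 519 0.73
scene [602.2 286.4] yaw 9.7 err 0.11 1017 0.66
31.25
dish_square 617 -83.8 21.8 5
[503.3  48.7 179.8] [0.  0.4 0.1] 87.9 31.25
top [619.4 -83.4] yaw 22.1 err 0.05 1000 0.64
scene [616.9 -82.5] yaw 26.8 err 0.16 801 0.79
31.45
dish_oblong 590.5 -304 107.7 5
[502.9  48.5 179.9] [-0.4  0.4  0.5] 87.8 31.45
top [ 592.5 -303.3] yaw 108.4 err 0.05 1549 0.86
scene [ 588.9 -305.4] yaw 107.4 err 0.04 1151 0.82
31.65
glass 518.8 -183.7 0 0
[502.9  48.4 180. ] [-0.3 -0.6  1.1] 87.9 31.65
top [ 521.4 -184.9] yaw 8.8 err 0.17 411 0.87
scene [ 517.6 -185.8] yaw 11.1 err 0.27 346 0.73
31.85
shaker 531 182.7 0 0
[502.9  48.4 180.1] [-0.2 -0.1 -0.1] 87.6 31.85
top none
scene [529.3 181.9] yaw 12.8 err 0.09 439 0.57
32.05
```

View pics/fin.png

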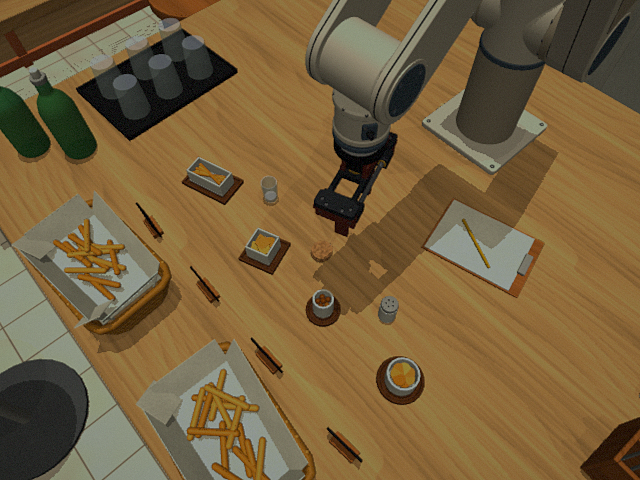

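View pics/f_dish_small_scene.png

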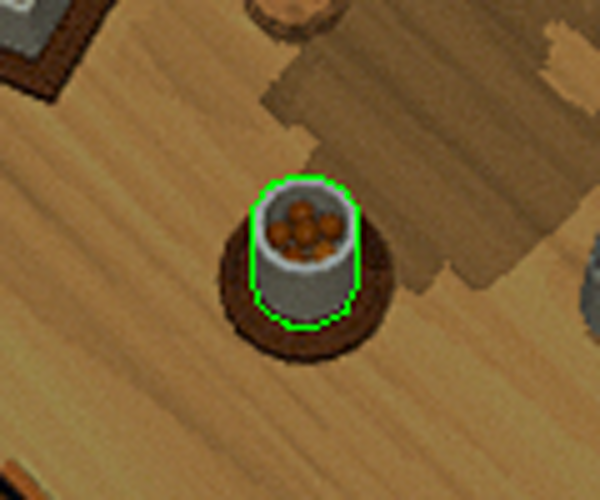

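All four dishes stand centred on their own plates, and the glass (270,190) and shaker (388,308) are in place. The arm is clear and at rest, so I'm handing in.

```bash
python3 -c "
from workcell import ctrl
print(ctrl.get_obs()['qvel'].round(3)); print(ctrl.close_job())"
```

```text
[-0.002  0.001 -0.001  0.     0.     0.002]
the job is handed in; nothing more can be done
None
```

All four dishes are standing on their own underplates, and I handed the job in at about 32 s of the 106 s allowed. I moved them in the order oblong, large round, square, small round. Each was lifted, kept level, lowered slowly until the wrist force showed contact at about 4–7 N, and then released.

**Placement:** In the last pictures each dish is within about 3 mm of its plate's centre, measured in the same camera. The oblong dish is turned to within 1° of its plate, and so is the square dish in the top view. The glass and shaker are within about 3 mm of where I first measured them, which is about the measuring error.

**Checks that disagreed or failed:**
- **Square dish:** the scene camera read its turn about 5° off (26.8° against 21.8°). That came from an incomplete mask, and the top view and the picture outline agree with the plate.
- **Large and small round dishes:** the arm blocked the top camera, so their final positions rest on the scene camera alone. A top-view reading of the large dish about 5 mm off was a poor fit, so I set it aside.
- **Small dish:** the gripper read 38.8 mm while holding this 40 mm dish. The pictures showed it held and placed correctly.

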